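# Clamp a brake pad in the bench jig

## Robot

A 6-joint arm with a two-finger parallel gripper is mounted at the origin on the work surface. World frame = base frame: x ahead of the robot, y to its left, z up, the work surface at z = 0. Lengths are in m, angles in rad, forces in N, time in s.
With the tool pointing down it reaches from about 0.225 to 0.725 m from the base axis. Payload 3.1 kg.
Tool frame: the origin (TCP) lies between the finger pads; the fingertips stand 11 mm ahead of it and the grasp point (between the pads) lies 8 mm behind it; z points along the fingers, y is the direction in which the jaws open and shut (so a half turn about z gives the same grasp; the last joint's range is limited). The gripper opens to 85 mm and grips with 20 to 120 N. Pads are 22 mm wide; open, the fingers measure 114 mm over their backs; the gripper's body (76 mm by 85 mm) begins 54 mm behind the grasp point. The pads swing forward as they close: fully open they stand 13 mm farther back than shut.
Start: joints at [-1.232, 0.048, 0.099, 1.622, 0, 1.443], TCP at [0.236, -0.469, 0.242] pointing down, gripper open.
Joint ranges: [-2.91, 2.91], [-0.99, 1.94], [-1.21, 1.42], [-2.12, 2.29], [-1.49, 1.47], [-3.14, 3.14]. Speed limits (rad/s): [2.79, 2.79, 3.14, 3.14, 3.14, 3.14].

## Interface

Orientations are given as a rotation vector (axis times angle).
In Python, from rig import * gives the robot as it stands.
- The arm moves only by the tool send_rows, never from a script. Its argument "plan" is a list of rows, each a list of 3 entries, a list of its own where there are three numbers: the turn, a rotation vector about the tool's x, y, z in degrees, then the shift along the tool's x, y, z in m, then the opening, from 0 (shut) to 1 (fully open). A call has 1 to 10 rows; each row shifts and turns the commanded pose from where the row before left it, along the tool's axes as they then stand; what a row does not reach is not made up. A row lasts 1/10 s, in which the tool goes at most 50 mm and 8.59 degrees, less where a joint would pass 70% of its speed; a pose out of reach is approached as far as the arm can. A call is refused whole if a number of a shift passes 0.05 or a number of a turn 8.59, either way. A call with a gripper value outside its range is refused whole. The fingers move at their own pace and stop on an object; the grip force is fixed at half the most. Time passes only in rows, so rows that do not move let the fingers close. It gives the time, the measured TCP pose, the force and the opening at its end, in the units of the state.
- sense(): the state, without advancing time (a new reading comes with each control period).
- capture(name): name is "scene" or "top" or "wrist"; returns (picture, depth): 420x560x3 uint8, blue, green, red; 420x560 float32, m along the optical axis (not along the pixel's ray), 0 where there is no reading.
- camera_params(name): a dict with "mtx" (3x3 intrinsics, pixels), "R" (3x3) and "t" (3): a world point X has camera coordinates R X + t; the wrist camera has in their place "mount" (4x4, takes a point from camera to tool coordinates, whose origin is the TCP and whose axes are the flange's). Camera axes: x right, y down, z forward; pixel columns grow to the right and rows downward; lengths in m; the calibration is good to about 2 mm. A picture is of the moment at which its call begins: read the wrist's pose just before it. camera_params takes no time and is no camera call.
- finish_job(): hands the job in, once; it reports no verdict.
Trained networks look in the newest picture that a camera, given by its name, has taken for a name from the list of things; names that differ only in an ending like _2 or _b are one class to them, and where a whole thing is asked for, a point or a joint stands for the part that bears it (a point fixed in the world has none). Each returns a list of dicts, best first, with "score" (0 to 1); they miss things now and then, are a little off and sometimes report something else, mostly with a low value. They report only what shows in the picture. A call takes as long as a camera call. They do not tell look-alikes from the thing itself.
- boxes_of(label, camera): "rect" ([left, top, width, height] in pixels, round what is visible of it).
The state is a dict: "t": time; "qpos": joint angles; "joint_vel": joint speeds; "joint_efforts": joint torques, N m; "tcp_pos": TCP position; "tool_rot": TCP orientation; "force": force on the tool from outside, world axes, zero at the start; "moment": the same for the moment, N m; "gripper_width": finger opening in m.
Only numpy, scipy, OpenCV 4.12 (cv2) and the standard library are available. Lean on these libraries where they do the work, as an engineer would, in place of code of your own. Each camera call takes 0.05 s, during which the arm holds its last target.

## Task

Push the brake pad along the bed of the clamping jig with the fingertips until it sits fully home against the steel end stop, and only then push the red-knobbed clamp lever over its centre so that it snaps down and clamps the pad. Only push: do not pick the pad up or lift it, and leave the other things on the bench where they are.

Things in the scene. Friction and masses are not known exactly. Their poses are not given: they have to be found in the camera images.
- jig: Grey clamping jig fixed to the bench. Origin on the bench under the centre of the pad's home place; z up, x along the bed towards end stop and clamp. Base 255 x 90 mm (x -115 to +140), its top, the bed, 30 mm above the bench. Two rails along the bed, 6 mm high above it, 52 mm apart inside, from x = -110 to the stop.
- stop_face (a point): Middle of the lower edge of the steel end stop's face, at jig x = +45 mm, on the bed. The stop is 12 mm thick, 80 mm wide and 11 mm high above the bed.
- lever_pivot (a point): Pivot of the clamp lever, its axis along the jig's y: at jig x = 87 mm, y = 0, 75 mm above the bench. Two steel cheeks stand beside it, x 65 to 109 mm, up to 84 mm above the bench, 46 mm over their outsides.
- brake_pad: Brake pad lying loose on the bed between the rails: steel plate 90 x 46 x 6 mm (x, y, z) and on it a black friction block 86 x 43 x 10 mm; 16 mm thick, about 0.3 kg. Origin: centre of its underside; x is its length, the same way as the jig's x. Starts 25 to 55 mm short of the stop (origin at jig x = -55 to -25 mm); fully home its end touches the stop, origin at jig x = 0, z = 30 mm.
- clamp_lever (a joint): Angle of the sprung clamp lever (rad): 0 = open, handle leaning to the jig's +x, arm raised; grows as the handle swings towards -x and the arm comes down. Stable at both ends, dead centre at about 0.6. Pushing the knob level takes up to about 9 N at first, less towards the centre; past it the lever snaps on by itself and rests at about 1.2, foot on the pad (1.3 with no pad).
- lever_knob (a point): Centre of the red ball knob, 28 mm in diameter, on the end of the handle (12 mm bar), 110 mm from the pivot. Open, the handle leans 0.6 rad to the jig's +x (knob at jig x = 149 mm, 166 mm above the bench); upright at dead centre (x = 87, 185 mm high); closed, it leans 0.6 rad to -x (x = 25, 166 mm high). It stays in the plane jig y = 0.
- clamp_foot: Black rubber foot, 18 mm in diameter, under the end of the clamp's arm, which moves rigidly with the handle (the foot gives up to 3 mm when pressed). Origin: centre of its underside. Open, it is raised to about jig x = 35 mm, 130 mm above the bench; closed, it presses on the pad's top at about jig x = 17 mm.
- worn_pad: Worn brake pad lying beside the jig on the bench, 90 x 46 x 10 mm; leave alone. Origin: centre of its underside.
- gapper: Steel coin-shaped spark plug gapper, 44 mm in diameter, 8 mm high, with a tab, flat on the bench beside the jig; leave alone. Origin: centre of its underside.
- socket: Steel wheel nut socket standing upright beside the jig, 28 mm in diameter, 50 mm high; leave alone. Origin: centre of its underside.
- cap_tray: Clear acrylic tray of valve caps, 140 x 100 x 26 mm, with compartments; leave alone. Origin: centre of its underside.
- cup_insert: Black plastic cup holder insert, 84 mm in diameter, 75 mm high, open at the top; leave alone. Origin: centre of its underside.
- spanner: Steel spanner lying flat, 170 mm long; leave alone.
- grease_tin: Small tin with a green band, 66 mm in diameter, 75 mm high; leave alone. Origin: centre of its underside.
Mind the look-alikes: they are no part of the job. Leave any green or white look-alike of the brake_pad alone.

How it is judged:
By the outcome, as a careful person would: the job done as asked, in the order asked, and still so for the second after the job is handed in, with the robot touching nothing.
It also fails if it takes over 45 s, if anything falls off the work surface, if the arm or the gripper's body presses on something with over 40 N, if the wrist force passes 120 N, or if a joint passes its speed limit or range.

## Working session

There is one attempt and no reset: what is moved stays moved. The work goes in short steps, Python scripts to look and compute and a tool call to move; the robot and the scene stay as the last step left them, time stands still between calls to the robot, and variables do not carry over. Pictures are saved under pics/ and viewed, and the job is handed in when it is done.

Besides the shell and the picture viewer there is one more tool, called after "Call:" by a JSON object that holds its "api" and its "payload". send_rows: Moves the arm, as the interface text tells. Its arguments: {"type":"object","properties":{"plan":{"type":"array","items":{"type":"array"}}},"required":["plan"]}

```bash
mkdir -p pics; ls
python3 - <<'E'
from rig import *
import cv2, numpy as np
print(sense())
for c in ("scene","top"):
    im,d=capture(c); cv2.imwrite(f"pics/{c}0.png",im); np.save(f"pics/{c}0.npy",d)
    p=camera_params(c); print(c,p)
    for l in ("jig","brake_pad","lever_knob","clamp_lever"):
        pass
    for l in ("jig","brake_pad","lever_knob"):
        print(l,[(round(b["score"],2),[int(v) for v in b["rect"]]) for b in boxes_of(l,c)][:4])
print(camera_params("wrist"))
E
```

```text
pics
{'t': 0.0, 'qpos': array([-1.23183344e+00,  4.87479657e-02,  9.75872504e-02,  1.62200237e+00,
        6.56490557e-06,  1.44299497e+00]), 'joint_vel': array([ 0.00117006,  0.00012559,  0.0018002 , -0.00182827,  0.00020178,
        0.00178616]), 'joint_efforts': array([-4.88000460e-04, -3.38774228e+01,  3.20018899e+01,  2.00966606e-02,
       -2.62039248e-04, -7.36203333e-06]), 'tcp_pos': array([ 0.23604208, -0.46828572,  0.24111328]), 'tool_rot': array([-3.05413292e+00, -7.26009352e-01,  3.81248620e-04]), 'force': array([ 0.16305986, -0.26996765,  0.26003468]), 'moment': array([-0.02343706, -0.05816919,  0.04423961]), 'gripper_width': 0.08534215175451179}
scene {'mtx': array([[484.22757115,   0.        , 288.49326071],
       [  0.        , 484.22757115, 211.6391706 ],
       [  0.        ,   0.        ,   1.        ]]), 'R': array([[ 0.65016255,  0.75965456, -0.01461549],
       [ 0.4763202 , -0.42250218, -0.77111022],
       [-0.59195247,  0.49438533, -0.63653391]]), 't': array([-0.33477225, -0.1526319 ,  1.61136775])}
jig [(0.86, [240, 181, 92, 101])]
brake_pad [(0.97, [250, 2
[... 574 characters left out ...]
, [218, 197, 127, 56])]
brake_pad [(0.84, [188, 267, 30, 41]), (0.75, [288, 216, 40, 25]), (0.63, [324, 281, 35, 39]), (0.56, [210, 145, 41, 38])]
lever_knob [(0.84, [221, 199, 59, 26])]
{'mtx': array([[319.94844802,   0.        , 279.83278535],
       [  0.        , 319.94844802, 209.37199131],
       [  0.        ,   0.        ,   1.        ]]), 'mount': array([[-6.87334243e-04, -9.54686422e-01, -2.97612774e-01,
         7.52946056e-02],
       [ 9.99999235e-01, -9.62305624e-04,  7.77407480e-04,
        -3.56618043e-04],
       [-1.02857481e-03, -2.97612012e-01,  9.54686353e-01,
        -1.30743970e-01],
       [ 0.00000000e+00,  0.00000000e+00,  0.00000000e+00,
         1.00000000e+00]])}
```

View pics/scene0.png

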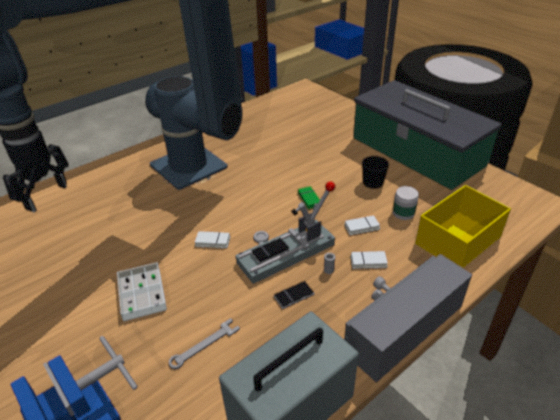

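View pics/top0.png

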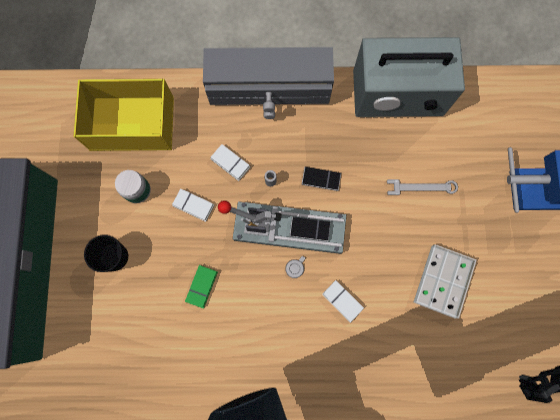

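Run:
```python
import cv2
a=cv2.imread('pics/scene0.png')[150:320,200:420];b=cv2.imread('pics/top0.png')[130:330,160:380]
cv2.imwrite('pics/crs.png',cv2.resize(a,None,fx=3.6,fy=3.5,interpolation=3));cv2.imwrite('pics/crt.png',cv2.resize(b,None,fx=3,fy=3,interpolation=3))
```

```text
(no output)
```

View pics/crs.png

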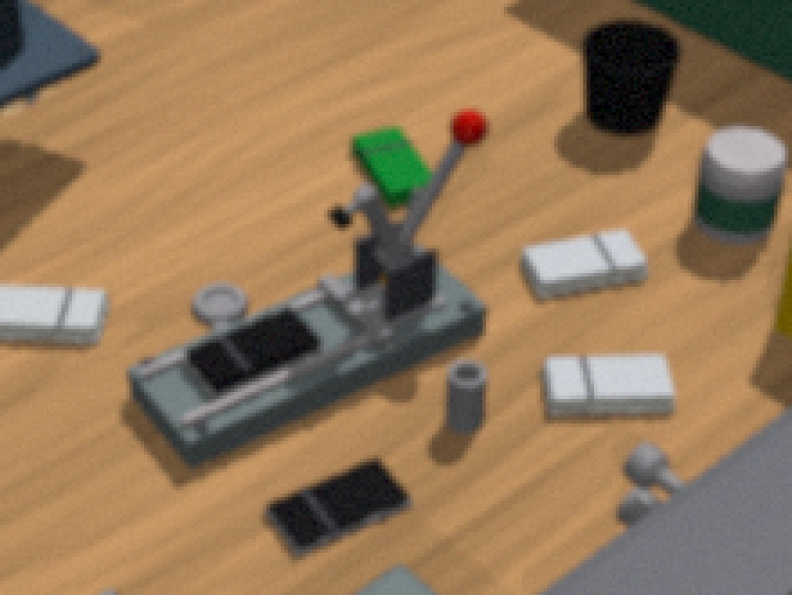

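View pics/crt.png

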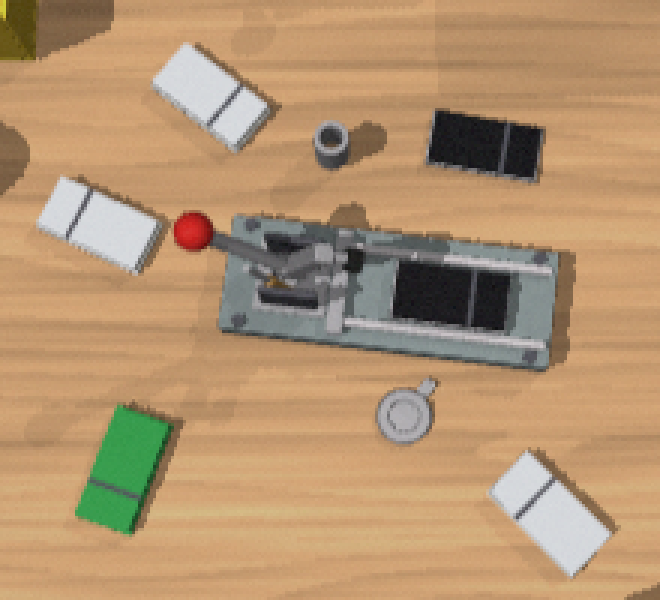

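The top view shows the jig with its +x axis pointing image-left (world +y). The pad is at about px (310,228), the knob at (224,207), and the end stop at (271,225). Next I measure these.

```bash
cat > h.py <<'E'
import numpy as np, cv2
from rig import *
def world(d,p):
    K=p["mtx"];v,u=np.mgrid[:d.shape[0],:d.shape[1]]
    c=np.stack([(u-K[0,2])/K[0,0]*d,(v-K[1,2])/K[1,1]*d,d],-1)
    return (c-p["t"])@p["R"]
def proj(X,p):
    c=p["R"]@np.asarray(X)+p["t"]; q=p["mtx"]@c; return q[:2]/q[2]
def ray(uv,p):
    c=np.linalg.inv(p["mtx"])@np.array([uv[0],uv[1],1.]); return -p["R"].T@p["t"], p["R"].T@c
def onz(uv,z,p):
    o,r=ray(uv,p); return o+r*(z-o[2])/r[2]
E
python3 - <<'E'
from h import *
pt,ps=camera_params("top"),camera_params("scene")
it,is_=cv2.imread('pics/top0.png'),cv2.imread('pics/scene0.png')
W=world(np.load('pics/top0.npy'),pt)
print("table z",np.median(W[300:310,230:300,2]))
m=np.zeros(W.shape[:2],bool); m[190:260,210:355]=1
m&=(W[...,2]>.022)&(W[...,2]<.2)
for z0,z1 in((.022,.034),(.022,.2)):
    q=m&(W[...,2]<z1); P=W[q][:,:2].astype(np.float32)*1000
    print(cv2.minAreaRect(P),len(P))
def red(im):
    h=cv2.cvtColor(im,cv2.COLOR_BGR2HSV); r=((h[...,0]<6)|(h[...,0]>174))&(h[...,1]>170)&(h[...,2]>100)
    n,l,s,c=cv2.connectedComponentsWithStats(r.astype(np.uint8)); 
    i=1+np.argsort(-s[1:,4])[:3]; return [(c[k],s[k,4]) for k in i]
rt,rs=red(it),red(is_);print(rt,rs)
o1,d1=ray(rt[0][0],pt);
for c,_ in rs:
    o2,d2=ray(c,ps)
    A=np.stack([d1,-d2],1);s=np.linalg.lstsq(A,o2-o1,rcond=None)[0]
    print((o1+d1*s[0]+o2+d2*s[1])/2,np.linalg.norm(o1+d1*s[0]-o2-d2*s[1]))
# black pad
g=it.max(2)<45; b=np.zeros_like(g); b[205:245,285:340]=1; g&=b
ys,xs=np.nonzero(g);print("pad rect px",cv2.minAreaRect(np.stack([xs,ys],1).astype(np.float32)),W[g][:,2].mean())
# jig corners from crop on z=.03
for uv in ((235,215),(220,331),(545,361),(559,253)):
    print(onz((160+uv[0]/3,130+uv[1]/3),.03,pt))
E
```

```text
table z -0.000152175718461197
((531.8255004882812, -24.8770751953125), (254.8972625732422, 91.37118530273438), 82.29890441894531) 2316
((533.2026977539062, -14.46136474609375), (275.90814208984375, 91.3696060180664), 82.31615447998047) 4428
[(array([223.72 , 206.456]), np.int32(125))] [(array([329.78571429, 185.33928571]), np.int32(56))]
[0.54984501 0.11128454 0.16753118] 0.0009119787966939497
pad rect px ((309.92657470703125, 228.22955322265625), (37.07722473144531, 18.23682403564453), 7.431407928466797) 0.04735795396507817
[0.59043804 0.09314444 0.03      ]
[0.49969003 0.10408273 0.03      ]
[ 0.47358027 -0.14345316  0.03      ]
[ 0.55723868 -0.15739531  0.03      ]
```

```bash
cat >> h.py <<'E'
A=np.deg2rad(82.3); ex=np.array([np.cos(A),np.sin(A)]); ey=np.array([-ex[1],ex[0]])
O=np.array([0.5318,-0.0249])-0.0125*ex
def tojig(X): d=np.asarray(X)[:2]-O; return np.array([d@ex,d@ey,X[2]])
def fromjig(x,y,z): q=O+x*ex+y*ey; return np.array([q[0],q[1],z])
from scipy.spatial.transform import Rotation as Ro
def rot(): return Ro.from_rotvec(sense()["tool_rot"])
def plan(x,y,z,yaw=None):
    s=sense();R=Ro.from_rotvec(s["tool_rot"]);d=fromjig(x,y,z)-s["tcp_pos"]
    X=R.as_matrix()[:,0]; print("jig now",tojig(s["tcp_pos"]).round(4),"yaw rel jig",np.rad2deg(np.arctan2(X[1],X[0]))-82.3,"world d",d.round(4),"tool d",R.inv().apply(d).round(4),"F",s["force"].round(2),"t",s["t"])
E
python3 - <<'E'
from h import *
pt,ps=camera_params("top"),camera_params("scene")
it=cv2.imread('pics/top0.png'); W=world(np.load('pics/top0.npy'),pt)
print("origin",O,"knob jig",tojig([.5498,.1113,.1675]))
for a in((309.9,228.2),): print("pad ctr",tojig(onz(a,.046,pt)))
# pad points by height
m=np.zeros(W.shape[:2],bool); m[205:250,280:345]=1
m&=(W[...,2]>.040)&(W[...,2]<.055)
J=np.array([tojig(p) for p in W[m]]);print(len(J),np.percentile(J,[1,50,99],0))
# scene cross-check via stop: heights .041
r=cv2.minAreaRect((J[:,:2]*1000).astype(np.float32));print(r)
# raised things near path
m2=(W[...,2]>.03)&(W[...,0]>.35)&(W[...,0]<.7)&(abs(W[...,1])<.35)
plan(-.14,0,.15)
E
```

```text
origin [ 0.53012517 -0.03728729] knob jig [0.14988366 0.00041122 0.1675    ]
pad ctr [-0.03454956  0.00252779  0.046     ]
715 [[-0.0766943  -0.02053376  0.04081259]
 [-0.03491378  0.00119431  0.04557255]
 [ 0.00757644  0.0223659   0.05063143]]
((-45.97307205200195, 1.0471172332763672), (111.97879028320312, 54.26237106323242), 2.1290016174316406)
jig now [-0.467   0.2334  0.2421] yaw rel jig -55.55416524011389 world d [ 0.2751  0.2927 -0.0921] tool d [ 0.3774 -0.1376  0.0922] F [-0.17 -0.08 -0.01] t 0.4
```

Call:
{"api": "send_rows", "payload": {"plan": [[[0,0,-8.4],[0,0,0],0],[[0,0,-8.4],[0,0,0],0],[[0,0,-8.4],[0,0,0],0],[[0,0,-8.4],[0,0,0],0],[[0,0,-8.4],[0,0,0],0],[[0,0,-8.4],[0,0,0],0],[[0,0,-8.4],[0,0,0],0],[[0,0,-8.4],[0,0,0],0],[[0,0,-8.4],[0,0,0],0],[[0,0,-8.4],[0,0,0],0]]}}

```text
t: 1.4
tcp_pos: [0.2362, -0.4688, 0.2423]
tool_rot: [1.777, 2.59, 0.0]
force: [-0.1, -0.4, -0.4]
gripper_width: 0.0002
```

Call:
{"api": "send_rows", "payload": {"plan": [[[0,0,-8.4],[0,0,0],0],[[0,0,-8.4],[0,0,0],0],[[0,0,-8.4],[0,0,0],0],[[0,0,-8.4],[0,0,0],0],[[0,0,-8.4],[0,0,0],0],[[0,0,-8.4],[0,0,0],0],[[0,0,-8.4],[0,0,0],0],[[0,0,-8.4],[0,0,0],0],[[0,0,-8.4],[0,0,0],0],[[0,0,-8.4],[0,0,0],0]]}}

```text
t: 2.4
tcp_pos: [0.2363, -0.4688, 0.2423]
tool_rot: [-0.413, 3.114, -0.0]
force: [0.5, -1.4, 0.4]
gripper_width: -0.0
```

Call:
{"api": "send_rows", "payload": {"plan": [[[0,0,-8.4],[0,0,0],0],[[0,0,-8.4],[0,0,0],0],[[0,0,-8.4],[0,0,0],0],[[0,0,-8.4],[0,0,0],0],[[0,0,-8.4],[0,0,0],0],[[0,0,-8.4],[0,0,0],0],[[0,0,-8.4],[0,0,0],0],[[0,0,-8.4],[0,0,0],0],[[0,0,0],[0,0,0],0]]}}

```text
t: 3.3
tcp_pos: [0.2362, -0.4688, 0.2423]
tool_rot: [2.06, -2.372, 0.0]
force: [-0.2, 0.7, -0.0]
gripper_width: -0.0002
```

Run:
```python
from h import *
s=sense();print(s["qpos"],s["gripper_width"],s["tool_rot"])
plan(-.115,.001,.15)
```

```text
[-1.23180664e+00  4.79721351e-02  9.91946853e-02  1.62199750e+00
  1.78470634e-06 -2.66179537e+00] -0.0001714634736460197 [ 2.05966543e+00 -2.37220232e+00  3.22593819e-05]
jig now [-0.467   0.2334  0.2423] yaw rel jig -180.36768123822822 world d [ 0.2775  0.3177 -0.0923] tool d [-0.3535 -0.2301  0.0923] F [-0.24  0.72 -0.02] t 3.3
```

Call:
{"api": "send_rows", "payload": {"plan": [[[0,0,0],[-0.0353,-0.023,0.009],0],[[0,0,0],[-0.0353,-0.023,0.009],0],[[0,0,0],[-0.0353,-0.023,0.009],0],[[0,0,0],[-0.0353,-0.023,0.009],0],[[0,0,0],[-0.0353,-0.023,0.009],0],[[0,0,0],[-0.0353,-0.023,0.009],0],[[0,0,0],[-0.0353,-0.023,0.009],0],[[0,0,0],[-0.0353,-0.023,0.009],0],[[0,0,0],[-0.0353,-0.023,0.009],0],[[0,0,-0.37],[-0.0353,-0.023,0.009],0]]}}

```text
t: 4.3
tcp_pos: [0.5145, -0.1501, 0.1521]
tool_rot: [-2.063, 2.369, -0.001]
force: [-0.0, -0.3, -0.1]
gripper_width: -0.0001
```

Call:
{"api": "send_rows", "payload": {"plan": [[[0,0,0],[0,0,0],0],[[0,0,0],[0,0,0],0]]}}

```text
t: 4.5
tcp_pos: [0.5134, -0.1506, 0.1518]
tool_rot: [2.067, -2.365, -0.002]
force: [-0.4, -0.3, -0.8]
gripper_width: 0.0002
```

Run:
```python
from h import *
print(sense()["qpos"].round(2))
plan(-.108,.001,.06)
for c in("scene","wrist"):
    im,d=capture(c); cv2.imwrite(f"pics/{c}1.png",im if c=="wrist" else cv2.resize(im[110:320,180:420],None,fx=3,fy=2.8))
    if c=="wrist": np.save("pics/wrist1.npy",d)
```

```text
[-0.41  0.07 -0.05  1.44 -0.   -1.85]
jig now [-0.1145  0.0013  0.1518] yaw rel jig -179.98432012801408 world d [ 0.0012  0.0064 -0.0918] tool d [-0.0066 -0.0005  0.0918] F [-0.37 -0.29 -0.85] t 4.5
```

View pics/scene1.png

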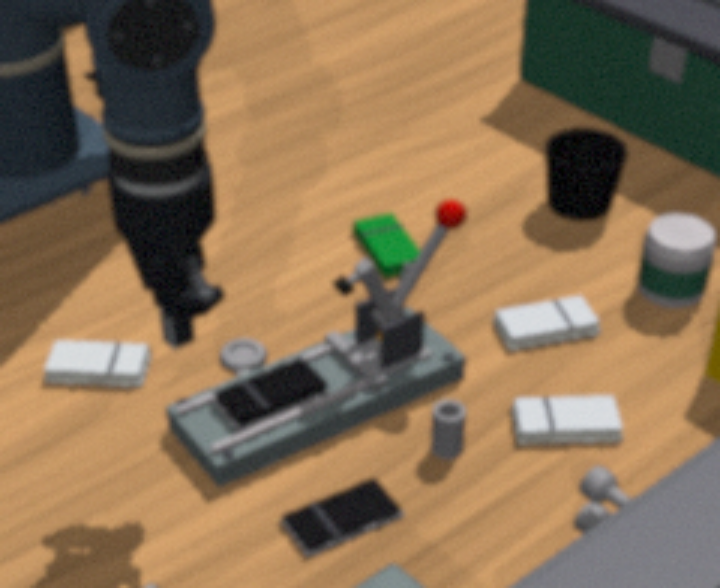

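View pics/wrist1.png

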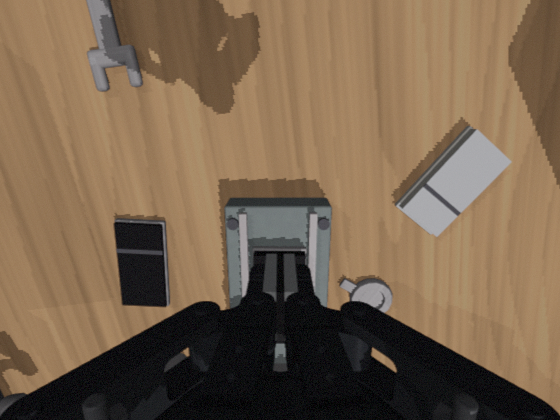

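The wrist view shows the jig's rear edge at row 200, the pad's rear end at about row 250, and the closed fingers (cols 250–310) centred between the rails (cols 242 and 313). I'll get the fingertip extent and the pad's rear from the wrist depth.

Run:
```python
from h import *
p=camera_params("wrist");d=np.load("pics/wrist1.npy");K=p["mtx"]
v,u=np.mgrid[:420,:560]
c=np.stack([(u-K[0,2])/K[0,0]*d,(v-K[1,2])/K[1,1]*d,d,np.ones_like(d)],-1)@p["mount"].T
for col in(268,292,256):
  for r in range(236,300,5): print(col,r,c[r,col,:3].round(4), end=' | ')
  print()
s=sense();R=Ro.from_rotvec(s["tool_rot"])
for r in(215,235,245,248,250,252,256): print(r,tojig(R.apply(c[r,280,:3])+s["tcp_pos"]).round(4))
```

```text
268 236 [-0.0269 -0.0095  0.1241] | 268 241 [-0.0312 -0.0096  0.1233] | 268 246 [-0.0352 -0.0096  0.1217] | 268 251 [-0.0374 -0.0094  0.1163] | 268 256 [ 0.0113 -0.0048  0.0049] | 268 261 [ 0.011  -0.0047  0.0002] | 268 266 [ 0.0112 -0.0045 -0.005 ] | 268 271 [ 0.0114 -0.0043 -0.0099] | 268 276 [ 0.0112 -0.0042 -0.0137] | 268 281 [ 0.0117 -0.004  -0.0186] | 268 286 [ 0.011  -0.0039 -0.0212] | 268 291 [ 0.0112 -0.0038 -0.0251] | 268 296 [ 0.0119 -0.0036 -0.0296] | 
292 236 [-0.0272  0.011   0.1247] | 292 241 [-0.0312  0.011   0.1234] | 292 246 [-0.0355  0.011   0.1226] | 292 251 [-0.038   0.0109  0.1178] | 292 256 [0.0116 0.0063 0.0042] | 292 261 [0.0109 0.0062 0.0004] | 292 266 [ 0.0112  0.006  -0.005 ] | 292 271 [ 0.0105  0.0059 -0.0082] | 292 276 [ 0.011   0.0057 -0.0134] | 292 281 [ 0.0114  0.0055 -0.0181] | 292 286 [ 0.0115  0.0053 -0.0221] | 292 291 [ 0.0107  0.0053 -0.0244] | 292 296 [ 0.012   0.0051 -0.0299] | 
256 236 [-0.0269 -0.0198  0.124 ] | 256 241 [-0.0311 -0.0198  0.1231] | 256 246 [-0.0349 -0.0198  0.1212] | 256 251 [-0.0368 -0.0194  0.1151] | 256 256 [-0.0379 -0.0189  0.1079] | 256 261 [-0.0428 -0.0191  0.1087] | 256 266 [ 0.0074 -0.0103  0.0023] | 256 271 [ 0.0071 -0.01   -0.0018] | 256 276 [ 0.0069 -0.0097 -0.0061] | 256 281 [ 0.007  -0.0094 -0.0105] | 256 286 [ 0.0072 -0.0091 -0.0148] | 256 291 [ 0.0076 -0.0088 -0.0193] | 256 296 [ 0.0132 -0.0078 -0.0318] | 
215 [-0.1086  0.0022  0.0297]
235 [-0.0904  0.0021  0.029 ]
245 [-0.0813  0.0021  0.0294]
248 [-0.081   0.0021  0.0349]
250 [-0.0793  0.0021  0.0353]
252 [-0.0789  0.0021  0.0384]
256 [-0.1273  0.0022  0.1475]
```

Call:
{"api": "send_rows", "payload": {"plan": [[[0,0,0],[-0.004,0,0.03],0],[[0,0,0],[-0.003,0,0.03],0],[[0,0,0],[0,0,0.025],0],[[0,0,0],[0,0,0.012],0],[[0,0,0],[0,0,0.005],0],[[0,0,0],[0,0,0.004],0],[[0,0,0],[0,0,0],0]]}}

```text
t: 5.3
tcp_pos: [0.5149, -0.1453, 0.0472]
tool_rot: [-2.066, 2.366, -0.002]
force: [-0.9, 1.2, -0.7]
gripper_width: 0.0004
```

Run:
```python
from h import *
plan(-.056,.001,.045)
im,d=capture("scene"); cv2.imwrite(f"pics/s2.png",cv2.resize(im[150:320,200:420],None,fx=3.5,fy=3.5))
```

```text
jig now [-0.109   0.0006  0.0472] yaw rel jig -180.03555153878824 world d [ 0.0067  0.0526 -0.0022] tool d [-0.053   0.0004  0.0022] F [-0.88  1.21 -0.66] t 5.3
```

View pics/s2.png

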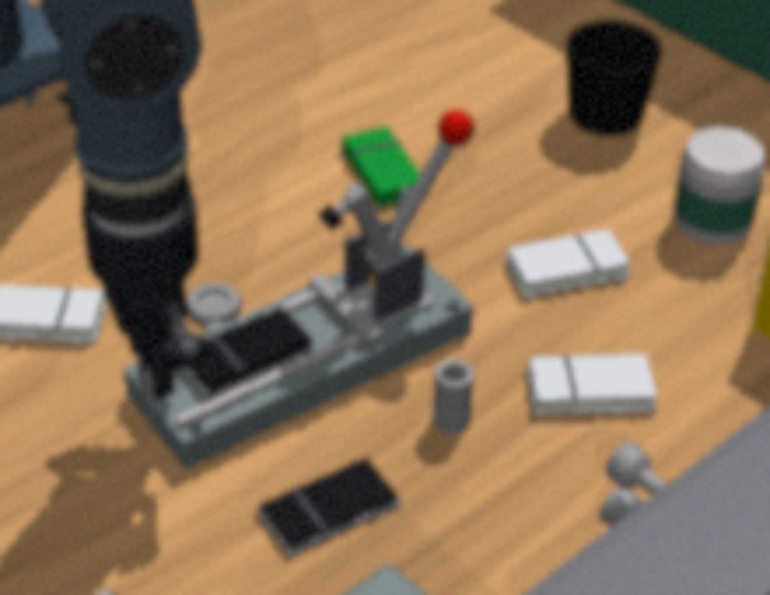

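The fingers stand behind the pad between the rails. I lower 2.5 mm so the tips meet the steel plate, then push to a few mm short of home.

Call:
{"api": "send_rows", "payload": {"plan": [[[0,0,0],[0,0,0.0025],0],[[0,0,0],[-0.006,0,0],0],[[0,0,0],[-0.006,0,0],0],[[0,0,0],[-0.005,0,0],0],[[0,0,0],[-0.005,0,0],0],[[0,0,0],[-0.005,0,0],0],[[0,0,0],[-0.005,0,0],0],[[0,0,0],[-0.005,0,0],0],[[0,0,0],[-0.005,0,0],0],[[0,0,0],[-0.004,0,0],0]]}}

```text
t: 6.35
tcp_pos: [0.5207, -0.0987, 0.0439]
tool_rot: [2.068, -2.365, 0.001]
force: [-0.3, -1.8, 1.4]
gripper_width: 0.0002
```

Call:
{"api": "send_rows", "payload": {"plan": [[[0,0,0],[-0.001,0,0],0],[[0,0,0],[-0.001,0,0],0]]}}

```text
t: 6.55
tcp_pos: [0.5209, -0.0971, 0.0439]
tool_rot: [2.068, -2.365, 0.001]
force: [-0.2, -1.5, 0.6]
gripper_width: -0.0002
```

Call:
{"api": "send_rows", "payload": {"plan": [[[0,0,0],[-0.001,0,0],0],[[0,0,0],[0,0,0],0]]}}

```text
t: 6.75
tcp_pos: [0.521, -0.0961, 0.0439]
tool_rot: [-2.067, 2.365, -0.0]
force: [0.4, -1.5, 1.0]
gripper_width: -0.0001
```

Run:
```python
from h import *
plan(-.056,.001,.045)
```

```text
jig now [-0.0595  0.0012  0.0439] yaw rel jig -179.99077294176368 world d [0.0006 0.0034 0.0011] tool d [-0.0035 -0.0002 -0.0011] F [ 0.44 -1.49  0.96] t 6.75
```

The force is −1.5 N, so it's still sliding. I continue in 1 mm steps until the force rises.

Call:
{"api": "send_rows", "payload": {"plan": [[[0,0,0],[-0.001,0,0],0],[[0,0,0],[-0.001,0,0],0],[[0,0,0],[0,0,0],0]]}}

```text
t: 7.05
tcp_pos: [0.5212, -0.094, 0.0439]
tool_rot: [-2.068, 2.365, -0.0]
force: [-0.6, -1.1, 2.0]
gripper_width: -0.0002
```

Call:
{"api": "send_rows", "payload": {"plan": [[[0,0,0],[-0.001,0,0],0],[[0,0,0],[0,0,0],0]]}}

```text
t: 7.25
tcp_pos: [0.5214, -0.093, 0.0439]
tool_rot: [-2.068, 2.365, -0.0]
force: [-0.0, -2.0, 1.4]
gripper_width: -0.0001
```

Call:
{"api": "send_rows", "payload": {"plan": [[[0,0,0],[-0.001,0,0],0],[[0,0,0],[0,0,0],0]]}}

```text
t: 7.45
tcp_pos: [0.5215, -0.0928, 0.0439]
tool_rot: [2.066, -2.365, 0.002]
force: [-0.3, -4.9, 1.6]
gripper_width: -0.0
```

Call:
{"api": "send_rows", "payload": {"plan": [[[0,0,0],[-0.001,0,0],0],[[0,0,0],[0,0,0],0]]}}

```text
t: 7.65
tcp_pos: [0.5216, -0.0926, 0.0439]
tool_rot: [2.065, -2.364, 0.004]
force: [-0.0, -6.6, 1.2]
gripper_width: -0.0001
```

Run:
```python
from h import *
plan(-.056,.001,.045)
for c in("scene","top"):
    im,d=capture(c); cv2.imwrite(f"pics/{c}3.png",cv2.resize(im[150:300,200:360],None,fx=4.5,fy=4))
```

```text
jig now [-0.0559  0.001   0.0439] yaw rel jig -180.03034735387916 world d [ 0.     -0.0001  0.0011] tool d [ 0.0001 -0.     -0.0011] F [-0.01 -6.64  1.23] t 7.65
```

View pics/scene3.png

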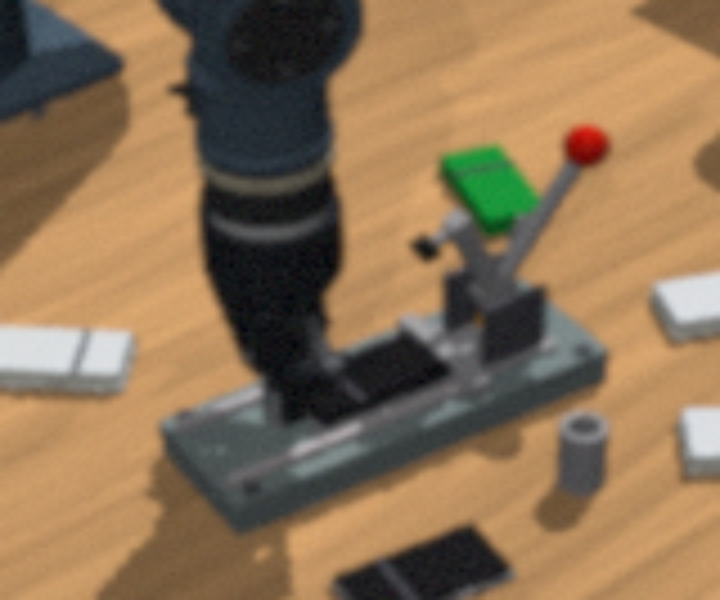

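The pad is against the stop: motion stalled at TCP jig x = −0.056, as predicted, and the force rose to 6.6 N. Next I back off, rise and go over to the far side of the knob.

Call:
{"api": "send_rows", "payload": {"plan": [[[0,0,0],[0.01,0,0],0],[[0,0,0],[0.02,0,0],0],[[0,0,0],[0.01,0,-0.03],0],[[0,0,0],[0,0,-0.045],0],[[0,0,0],[0,0,-0.045],0],[[0,0,0],[0,0,-0.045],0],[[0,0,0],[0,0,-0.045],0],[[0,0,0],[0,0,-0.02],0],[[0,0,0],[0,0,0],0]]}}

```text
t: 8.65
tcp_pos: [0.518, -0.1307, 0.2781]
tool_rot: [-2.064, 2.361, -0.008]
force: [-0.4, -0.1, -0.4]
gripper_width: 0.0001
```

Run:
```python
from h import *
plan(.205,.0005,.27)
im,d=capture("top"); cv2.imwrite("pics/t4.png",cv2.resize(im[180:270,200:360],None,fx=5,fy=5))
im,d=capture("wrist"); cv2.imwrite("pics/w4.png",im)
pt=camera_params("top")
for x in(-.045,-.043,.043,.045): print(x,proj(fromjig(x,0,.046),pt))
```

```text
jig now [-0.0942 -0.0005  0.2781] yaw rel jig -179.96089342405364 world d [ 0.0391  0.2966 -0.0081] tool d [-0.2992  0.0009  0.0083] F [-0.43 -0.11 -0.39] t 8.65
-0.045 [314.5928407  227.66288057]
-0.043 [313.71801233 227.55726064]
0.043 [276.17048402 223.02406607]
0.045 [275.29891262 222.91883937]
```

View pics/t4.png

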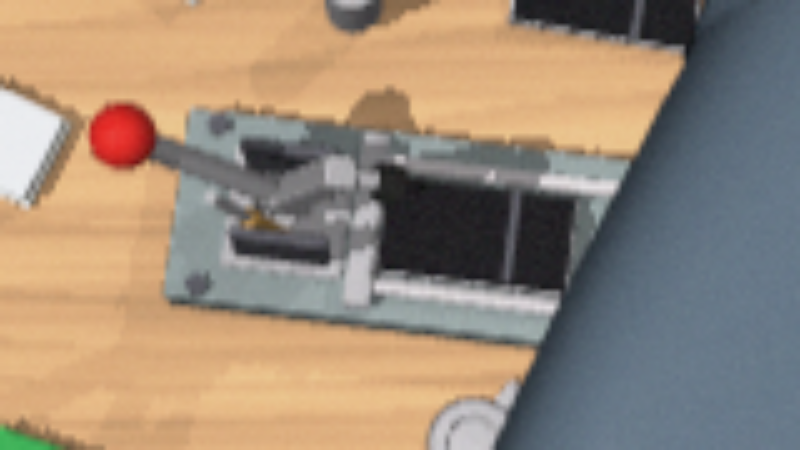

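View pics/w4.png

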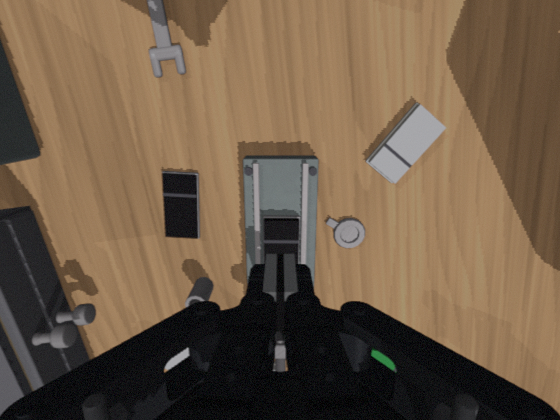

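The pad's friction block now reaches the stop (crop col ~380) and its rear is at col ~577, i.e. px 315 where 314.6 is predicted for home. I move over the lever at z = 0.278, clear of the knob.

Call:
{"api": "send_rows", "payload": {"plan": [[[0,0,0],[-0.033,0,0],0],[[0,0,0],[-0.033,0,0],0],[[0,0,0],[-0.033,0,0],0],[[0,0,0],[-0.033,0,0],0],[[0,0,0],[-0.033,0,0],0],[[0,0,0],[-0.033,0,0],0],[[0,0,0],[-0.033,0,0],0],[[0,0,0],[-0.033,0,0],0],[[0,0,0],[-0.035,0,0],0],[[0,0,0],[0,0,0],0]]}}

```text
t: 9.75
tcp_pos: [0.5548, 0.1696, 0.2698]
tool_rot: [2.071, -2.357, -0.009]
force: [0.1, 0.2, 0.7]
gripper_width: 0.0004
```

Run:
```python
from h import *
plan(.205,.0005,.165); print(sense()["qpos"].round(2))
```

```text
jig now [0.2083 0.0033 0.2698] yaw rel jig -179.6835169929177 world d [ 0.0023 -0.0036 -0.1048] tool d [ 0.0034 -0.0035  0.1048] F [0.1  0.24 0.69] t 9.75
[ 0.18  0.21  0.33  1.7   0.   -1.26]
```

Call:
{"api": "send_rows", "payload": {"plan": [[[0,0,0.3],[0,-0.0035,0.03],0],[[0,0,0],[0,0,0.03],0],[[0,0,0],[0,0,0.025],0],[[0,0,0],[0,0,0.02],0],[[0,0,0],[0,0,0],0]]}}

```text
t: 10.25
tcp_pos: [0.5556, 0.1639, 0.1621]
tool_rot: [2.054, -2.363, -0.01]
force: [-0.9, 0.2, 0.5]
gripper_width: -0.0001
```

Run:
```python
from h import *
plan(.176,.0005,.165)
im,d=capture("scene"); cv2.imwrite("pics/s5.png",cv2.resize(im[110:290,220:440],None,fx=3.5,fy=3.3))
```

```text
jig now [0.2028 0.0017 0.1621] yaw rel jig -180.30901054813677 world d [-0.0024 -0.0267  0.0029] tool d [ 0.0268 -0.0013 -0.0028] F [-0.88  0.22  0.5 ] t 10.25
```

View pics/s5.png

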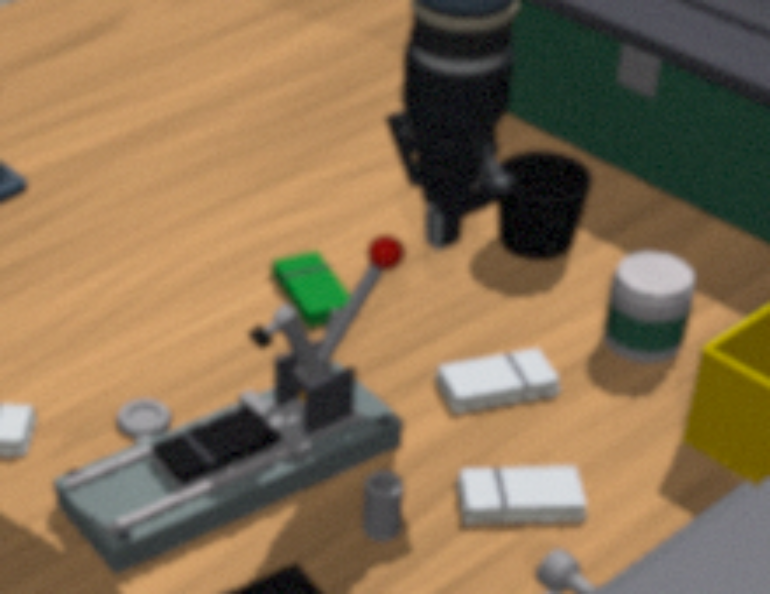

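The closed tips are level with the knob on its +x side. Now the push.

Call:
{"api": "send_rows", "payload": {"plan": [[[0,0,-0.3],[0.01,-0.001,0],0],[[0,0,0],[0.01,0,0],0],[[0,0,0],[0.007,0,0],0],[[0,0,0],[0.006,0,0],0],[[0,0,0],[0.006,0,0],0],[[0,0,0],[0.006,0,0],0]]}}

```text
t: 10.9
tcp_pos: [0.5563, 0.1239, 0.1726]
tool_rot: [-2.062, 2.355, 0.005]
force: [0.4, 7.9, 6.0]
gripper_width: -0.0001
```

Run:
```python
from h import *
plan(.1,.0005,.165)
im,d=capture("scene"); cv2.imwrite("pics/s6.png",cv2.resize(im[110:290,220:440],None,fx=3.5,fy=3.3))
```

```text
jig now [ 0.1633 -0.0043  0.1726] yaw rel jig -179.877905476671 world d [-0.0133 -0.062  -0.0076] tool d [0.0633 0.005  0.0069] F [0.37 7.9  6.04] t 10.9
```

View pics/s6.png

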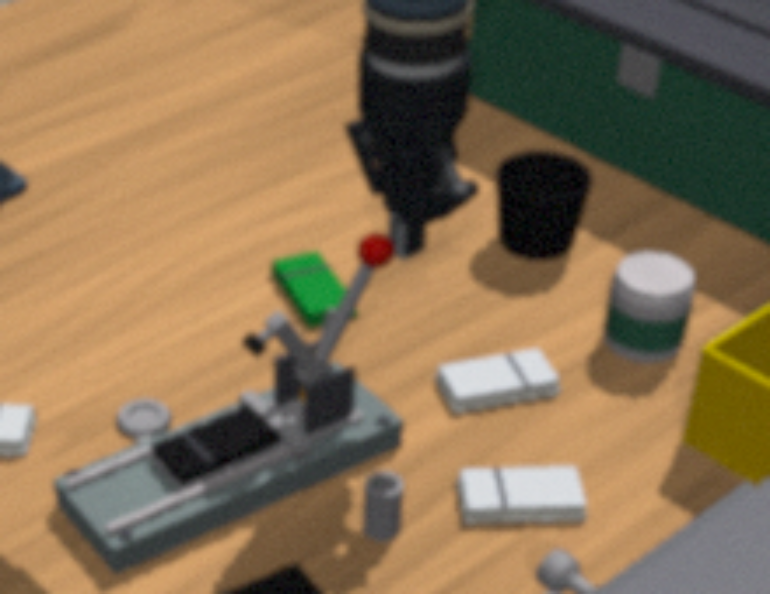

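The lever is moving, but compliance lifted the tool about 10 mm and drifted it 4 mm in −y. I correct that while continuing to push.

Call:
{"api": "send_rows", "payload": {"plan": [[[0,0,0],[0.006,0.0015,0.001],0],[[0,0,0],[0.006,0.0015,0.001],0],[[0,0,0],[0.006,0.0015,0],0]]}}

```text
t: 11.25
tcp_pos: [0.5489, 0.1038, 0.1687]
tool_rot: [-2.065, 2.361, -0.001]
force: [0.7, 1.9, 2.5]
gripper_width: 0.0001
```

Run:
```python
from h import *
plan(.1,.0005,.165)
```

```text
jig now [0.1424 0.0003 0.1687] yaw rel jig -179.93688846991705 world d [-0.0058 -0.042  -0.0037] tool d [0.0424 0.0002 0.0035] F [0.73 1.86 2.48] t 11.25
```

Call:
{"api": "send_rows", "payload": {"plan": [[[0,0,0],[0.006,0,0],0],[[0,0,0],[0.006,0,0],0],[[0,0,0],[0.006,0,0],0],[[0,0,0],[0.006,0,0],0]]}}

```text
t: 11.65
tcp_pos: [0.544, 0.0782, 0.1661]
tool_rot: [2.066, -2.365, -0.0]
force: [-0.3, -0.1, 0.2]
gripper_width: 0.0001
```

Run:
```python
from h import *
plan(.1,.0005,.165)
im,d=capture("scene"); cv2.imwrite("pics/s7.png",cv2.resize(im[110:290,220:440],None,fx=3.5,fy=3.3))
```

```text
jig now [0.1163 0.0017 0.1661] yaw rel jig -180.0204642404983 world d [-0.001  -0.0163 -0.0011] tool d [ 0.0163 -0.0012  0.0012] F [-0.31 -0.12  0.22] t 11.65
```

View pics/s7.png

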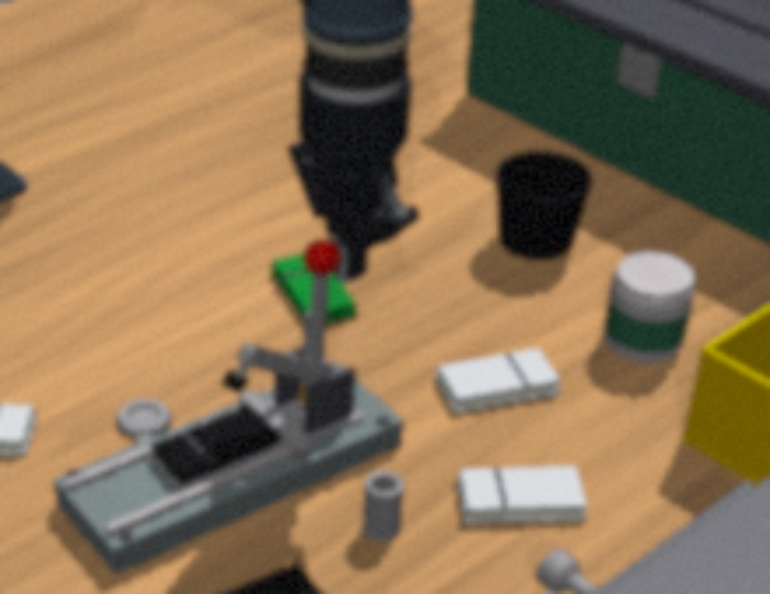

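The handle is near upright, and a bit more will take it over centre.

Call:
{"api": "send_rows", "payload": {"plan": [[[0,0,0],[0.005,0,0],0],[[0,0,0],[0.005,0,0],0],[[0,0,0],[0.005,0,0],0],[[0,0,0],[0.004,0,0],0],[[0,0,0],[0,0,0],0],[[0,0,0],[0,0,0],0],[[0,0,0],[0,0,0],0]]}}

```text
t: 12.4
tcp_pos: [0.542, 0.0607, 0.1668]
tool_rot: [-2.068, 2.365, 0.0]
force: [-0.1, 0.5, 0.0]
gripper_width: -0.0001
```

Run:
```python
from h import *
plan(.16,.0005,.165)
im,d=capture("scene"); cv2.imwrite("pics/s8.png",cv2.resize(im[110:290,220:440],None,fx=3.5,fy=3.3))
```

```text
jig now [0.0987 0.0013 0.1668] yaw rel jig -179.97163693491157 world d [ 0.0091  0.0606 -0.0018] tool d [-0.0613 -0.0009  0.0018] F [-0.13  0.45  0.04] t 12.4
```

View pics/s8.png

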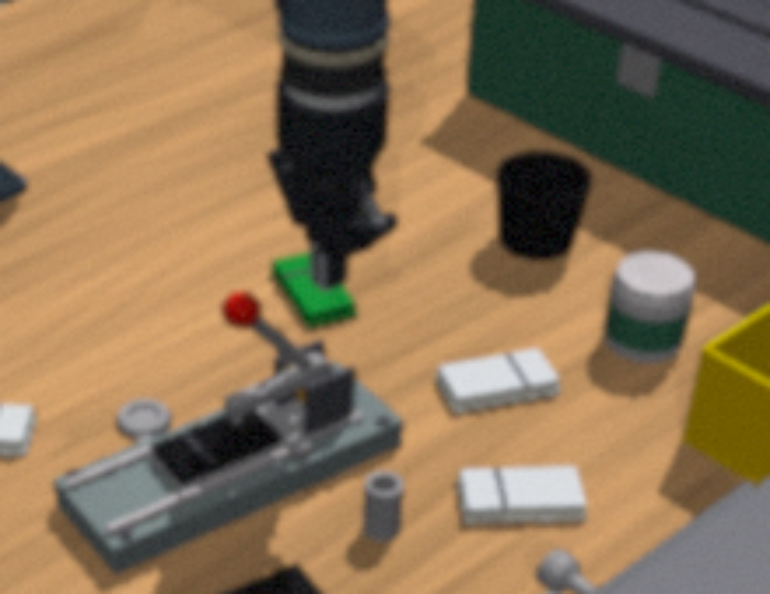

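The lever has snapped down with its foot on the pad. I retreat away and up, then verify.

Call:
{"api": "send_rows", "payload": {"plan": [[[0,0,0],[-0.02,0,0],0],[[0,0,0],[-0.03,0,-0.01],0],[[0,0,0],[-0.03,0,-0.03],0],[[0,0,0],[-0.02,0,-0.03],0],[[0,0,0],[-0.02,0,-0.03],0],[[0,0,0],[0,0,0],0],[[0,0,0],[0,0,0],0]]}}

```text
t: 13.15
tcp_pos: [0.5586, 0.1801, 0.2677]
tool_rot: [-2.068, 2.363, -0.002]
force: [0.2, 0.4, -0.1]
gripper_width: 0.0003
```

Run:
```python
from h import *
plan(.16,.0005,.165)
im,d=capture("scene"); i2,d2=capture("top"); pt,ps=camera_params("top"),camera_params("scene")
cv2.imwrite("pics/t9.png",cv2.resize(i2[130:330,160:380],None,fx=3,fy=3))
def red(im):
    h=cv2.cvtColor(im,cv2.COLOR_BGR2HSV); r=((h[...,0]<6)|(h[...,0]>174))&(h[...,1]>170)&(h[...,2]>90)
    n,l,s,c=cv2.connectedComponentsWithStats(r.astype(np.uint8)); return c[1+np.argmax(s[1:,4])]
o1,d1=ray(red(i2),pt);o2,dd=ray(red(im),ps)
s=np.linalg.lstsq(np.stack([d1,-dd],1),o2-o1,rcond=None)[0]
k=tojig((o1+d1*s[0]+o2+dd*s[1])/2);print("knob",k,"angle",0.6+np.arctan2(.087-k[0],k[2]-.075))
W=world(d2,pt);m=np.zeros(W.shape[:2],bool);m[205:250,280:345]=1
m&=(W[...,2]>.042)&(W[...,2]<.05);J=np.array([tojig(p) for p in W[m]]);J=J[abs(J[:,1])<.018]
print("pad rear x",np.percentile(J[:,0],[0.5,2]),"expected ~-.043")
```

```text
jig now [0.2193 0.001  0.2677] yaw rel jig -179.90342501296493 world d [-0.0075 -0.0588 -0.1027] tool d [ 5.930e-02 -1.000e-04  1.027e-01] F [ 0.24  0.36 -0.06] t 13.15
knob [0.02456081 0.00035223 0.16514953] angle 1.2057544487296008
pad rear x [-0.04272533 -0.04196002] expected ~-.043
```

View pics/t9.png

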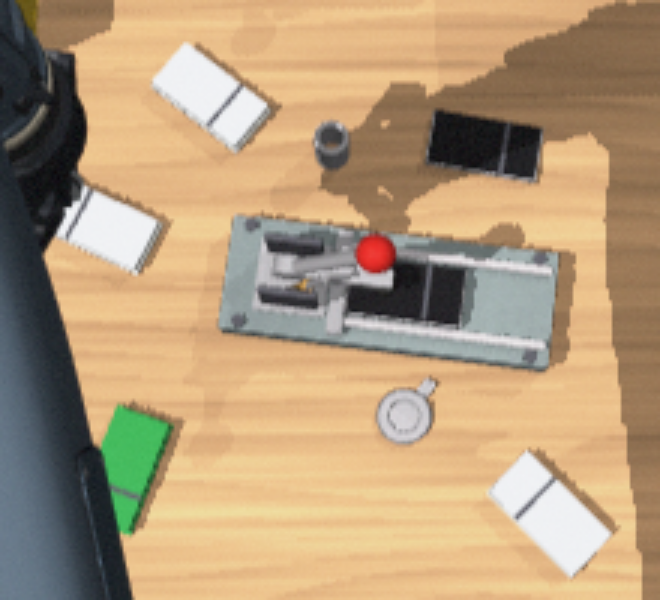

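The lever is at 1.206 rad, the pad is home at the stop and the other things haven't moved. Handing in.

```bash
python3 -c "
from rig import *
print(finish_job())"
```

```text
the job is handed in; nothing more can be done
None
```

The brake pad is home against the steel end stop and the clamp lever has snapped down onto it. I handed the job in at about 13 s.

- **Pad:** I pushed it along the bed with the closed fingertips. It stopped where expected (TCP at jig x = −0.056 m) and the push force rose from about 2 N to 6.6 N. After clamping, the depth picture put the rear of its friction block at jig x ≈ −0.043 m, which matches home.
- **Lever:** I then pushed the knob from its +x side until it went over centre. The knob is now at jig x = 0.025 m, 0.165 m high. That gives a lever angle of about 1.206 rad, against 1.2 when clamped on the pad.
- **Surroundings:** In the last top view the things on the bench around the jig were where they started. That view was cropped to the jig's surroundings, and the arm hid part of the green look-alike and one white one. The arm had backed away with no contact force.

One thing went slightly off: early in the lever push the tool was pushed up about 10 mm and drifted about 4 mm sideways. I corrected this during the push. The highest force I read was about 10 N, and no check failed or disagreed.

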